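# Nudge the nest plate onto its locating pins

### The arm

A 6-joint arm with a two-finger parallel gripper is mounted at the origin on the work surface. World frame = base frame: x ahead of the robot, y to its left, z up, the work surface at z = 0. Lengths are in m, angles in rad, forces in N, time in s.
With the tool pointing down it reaches from about 0.4 to 0.825 m from the base axis. Payload 7 kg.
Tool frame: the origin (TCP) lies on the centre line of the jaws, within the pads' length; the fingertips stand 25 mm ahead of it and the grasp point (between the pads) lies 6 mm ahead of it; z points along the fingers, y is the line along which they close (so a half turn about z gives the same grasp; the last joint's range is limited). The gripper opens to 88 mm and grips with 3 to 60 N. Pads are 19 mm wide; open, the fingers measure 130 mm over their backs; the gripper's body (78 mm by 193 mm) begins 47 mm behind the grasp point.
Start: joints at [1.6, 0.359, 0.012, 0, -1.224, -0.288], TCP at [0.173, 0.652, 0.252] pointing down, gripper open.
Joint ranges: [-3.07, 3.07], [-1.43, 2.12], [-1.02, 1.25], [-3.03, 1.67], [-3.05, -0], [-3.03, 3.03]. Speed limits (rad/s): [2.39, 2.39, 3.01, 3.14, 3.14, 3.14].

### API

Orientations are given as [roll, pitch, yaw] about the fixed x, y, z axes, in that order (R = Rz(yaw) Ry(pitch) Rx(roll)).
In Python, from station import readout, vision, arm gives the robot as it stands. The module is installed in compiled form; this text tells all that it offers.
- The arm moves only by the tool carry_out, never from a script. Its argument "commands" is a list of rows, each an object with "dp": the shift along the tool's x, y, z in m, a list of three; "rotation": the turn, a rotation vector about the tool's x, y, z in degrees, a list of three. In form: [{"dp": [dx, dy, dz], "rotation": [wx, wy, wz]}, ...]. A call has 1 to 8 rows; each row shifts and turns the commanded pose from where the row before left it, along the tool's axes as they then stand; what a row does not reach is not made up. A row lasts 1/8 s, in which the tool goes at most 62.5 mm and 10.7 degrees, less where a joint would pass 70% of its speed; a pose out of reach is approached as far as the arm can. A call with a gripper value outside its range is refused whole. "grip" is the finger opening in m, from 0 to 0.0876, set as the call begins (left out, the last holds). The fingers move at their own pace and stop on an object; "force" is the grip in N (left out, the last holds). Time passes only in rows, so rows that do not move let the fingers close. It gives the time, the measured TCP pose, the force, the opening and the grip force at its end, in the units of the state.
- readout.get_state(): the state, without advancing time (a new reading comes with each control period).
- vision.grab_frame(name): name is "scene" or "top" or "wrist"; returns (picture, depth): 400x640x3 uint8, red, green, blue; 400x640 float32, m along the optical axis (not along the pixel's ray), 0 where there is no reading.
- vision.calibration(name): a dict with "fovy" (degrees; the focal length in pixels is half the picture's height over the tangent of half this angle, whatever the lens; pixels are square), "cx", "cy" (the principal point, pixels), "origin" and "attitude" of the camera in the world; the wrist camera has in their place "mount" (4x4, takes a point from camera to tool coordinates, whose origin is the TCP and whose axes are the flange's). Camera axes: x right, y down, z forward; pixel columns grow to the right and rows downward; lengths in m; the calibration is good to about 2 mm. A picture is of the moment at which its call begins: read the wrist's pose just before it. calibration takes no time and is no camera call.
- arm.job_done(): hands the job in; it is judged then, once.
Trained networks look in the newest picture that a camera, given by its name, has taken for a name from the list of things; names that differ only in an ending like _2 or _b are one class to them, and where a whole thing is asked for, a point or a joint stands for the part that bears it (a point fixed in the world has none). Each returns a list of dicts, best first, with "score" (0 to 1); they miss things now and then, are a little off and sometimes report something else, mostly with a low value. They report only what shows in the picture. A call takes as long as a camera call. They do not tell look-alikes from the thing itself.
- vision.trace(label, camera): "pixels" (400x640 bool, what is visible of it) and "position" ([row, column] in pixels, amid what is visible of it).
The state is a dict: "t": time; "q": joint angles; "qd": joint speeds; "joint_efforts": joint torques, N m; "eef_pos": TCP position; "ee_rot": TCP orientation; "force": force on the tool from outside, world axes, zero at the start; "moment": the same for the moment, N m; "width": finger opening in m; "gripper_force": force on a finger pad.
Only numpy, scipy, OpenCV 4.12 (cv2) and the standard library are available. Lean on these libraries where they do the work, as an engineer would, in place of code of your own. Each camera call takes 0.05 s, during which the arm holds its last target. There are 200 camera calls.

### The job

The aluminium plate with two round holes lies half on the fixture's raised ledge and half on top of the two locating pins, crooked and short of its place. With the fingertips only, never picking it up or tipping it up, nudge it straight and sideways off the ledge until both holes drop over the pins and the plate lies flat and fully down on the lower step, inside the scribed outline. Leave everything else on the bench where it is.

Things in the scene. Friction and masses are not known exactly. Their poses are not given: they have to be found in the camera images.
- fixture: Fixed fixture base, steel block 200 mm along its x. Origin at bench height, midway in x, below the edge of its step; z up. From y = 0 to +140 mm it is a lower step, top 30 mm above the bench, carrying two upright pins; from y = 0 to -105 mm a raised loading ledge, top 38 mm above the bench. The step's wall is along x. Bright scribed lines at x = -72, x = +72 and y = +124 mm frame the seated plate.
- pin_a (a point): Tip of the first locating pin, at fixture x = -40, y = +72, z = 38 mm, level with the ledge. The pin is 12 mm in diameter and stands 8 mm above the lower step; its upper 4 mm is a cone that narrows to a 5 mm wide flat tip.
- pin_b (a point): Tip of the second, identical pin, at fixture x = +40, y = +72, z = 38 mm.
- plate: Loose bare aluminium plate, 140 mm along its x, 120 mm along its y, 10 mm thick, about 0.4 kg. Origin: centre of its underside, z up. Two round 14.5 mm through holes at x = -40 and +40, y = +10 mm; a 60 x 24 mm window centred at x = 0, y = -30 mm is not for pins. At the start it lies level at 38 mm, rear (-y) part on the ledge, front part on the pin tips.
- seat (a point): Where the plate's origin is when it is seated: fixture x = 0, y = +62, z = 30 mm, axes as the fixture's. There its rear edge is 2 mm clear of the step wall and its top 2 mm above the ledge. The plate starts 22 to 36 mm short of this along the fixture's +y, up to 15 mm off along the fixture's x, and turned up to 0.14 rad.
- hole_a (a point): Centre of the hole at plate x = -40 mm, on the underside. It belongs on pin_a.
- hole_b (a point): Centre of the hole at plate x = +40 mm, on the underside. It belongs on pin_b.
- file: Bystander: flat file, 255 mm long, 22 mm wide, up to 19 mm high, red handle, lying beside the fixture's +x side. Origin on its underside near the junction of blade and handle.
- stone: Bystander: grey abrasive block 40 x 65 x 26 mm beside the fixture's -x side. Origin under its centre.
- profile: Bystander: white plastic U-profile 110 x 32 x 24 mm in front of the fixture's +y end. Origin under its centre.
- nut: Bystander: brass thumb nut, 22 mm in diameter, 16 mm high, standing on the ledge's rear corner near fixture x = +80, y = -88 mm. Origin under its centre.
- scraper: Bystander: hand scraper with a screwdriver-like handle, 170 mm long, lying past the fixture's -y end. Origin on its underside.
- spare: Bystander: dark blank steel plate without holes, 100 x 160 x 10 mm, lying on the bench to the left. Origin under its centre.
- spray: Bystander: white plastic bottle, 60 mm in diameter, 150 mm high, on the bench to the right. Origin under its centre.
Things that resemble listed ones, but are neither listed nor needed, are in the scene too. Leave any red or yellow look-alike of the plate alone.

How it is judged:
At the end, for the whole second after the job is handed in: Each hole centre is within 3 mm (horizontally) of its own pin, the plate's underside is 30 mm (28 to 32) above the bench, tilted under 0.025 rad and at rest; every bystander is within 20 mm of where it started (horizontal distance between hole_a and pin_a below 0.003 m and horizontal distance between hole_b and pin_b below 0.003 m and z of plate in the frame of fixture between 0.028 and 0.032 m and angle between plate's own z axis and vertical below 0.025 rad and linear speed of plate below 0.01 m/s and distance of each of file, stone, profile, nut, scraper, spare, spray from where it was at the start of the episode below 0.02 m); the robot touches nothing.
It fails at once if the plate is lifted: its centre more than 8 mm above the height at which it lies on the ledge (z of plate in the frame of fixture above 0.046 m).
It fails at once if the plate is tipped up by more than 0.2 rad (angle between plate's own z axis and vertical above 0.2 rad).
It fails at once if a bystander is pushed, lifted or knocked more than 20 mm from its place (distance of any of file, stone, profile, nut, scraper, spare, spray from where it was at the start of the episode above 0.02 m).
It also fails if it takes over 54 s, if anything falls off the work surface, if the arm or the gripper's body presses on something with over 40 N, if the wrist force passes 120 N, or if a joint passes its speed limit or range.

## Working session

There is one attempt and no reset: what is moved stays moved. The work goes in short steps, Python scripts to look and compute and a tool call to move; the robot and the scene stay as the last step left them, time stands still between calls to the robot, and variables do not carry over. Pictures are saved under pics/ and viewed, at most 10 in all, crops included, and the job is handed in when it is done.

Besides the shell and the picture viewer there is one more tool, called by a JSON object that holds its "api" and its "payload", one argument or row to a line. carry_out: Moves the arm, as the interface text tells. Its arguments: {"type":"object","properties":{"commands":{"type":"array"},"grip":{"type":"number"},"force":{"type":"number"}},"required":["commands"]}

```bash
mkdir -p pics; cat > h.py <<'E'
import numpy as np, cv2
from scipy.spatial.transform import Rotation as R
from station import readout, vision, arm
def cam(n):
    c=vision.calibration(n); f=200/np.tan(np.radians(c['fovy'])/2)
    if 'mount' in c:
        s=readout.get_state(); T=np.eye(4); T[:3,:3]=R.from_euler('xyz',s['ee_rot']).as_matrix(); T[:3,3]=s['eef_pos']
        M=T@np.array(c['mount']); return f,c['cx'],c['cy'],M[:3,:3],M[:3,3]
    A=np.array(c['attitude'])
    A=A if A.shape==(3,3) else R.from_euler('xyz',A).as_matrix()
    return f,c['cx'],c['cy'],A,np.array(c['origin'])
def onz(C,uv,z):  # pixels (col,row) -> world at height z
    f,cx,cy,A,o=C; uv=np.atleast_2d(uv).astype(float)
    d=np.c_[(uv[:,0]-cx)/f,(uv[:,1]-cy)/f,np.ones(len(uv))]@A.T
    return o+d*((z-o[2])/d[:,2])[:,None]
def cloud(C,D):
    f,cx,cy,A,o=C; v,u=np.mgrid[:400,:640]
    return np.stack([(u-cx)/f*D,(v-cy)/f*D,D],-1)@A.T+o
def save(n,p): cv2.imwrite('pics/'+n,cv2.cvtColor(p,cv2.COLOR_RGB2BGR))
E
python3 - <<'E'
from h import *
s=readout.get_state(); print(s)
for n in('scene','top','wrist'):
    print(n,vision.calibration(n))
    C=cam(n);p,d=vision.grab_frame(n); save(n+'0.png',p); np.savez(n+'0.npz',p=p,d=d)
    P=cloud(C,d)
    for l in('plate','fixture','nut'):
        for r in vision.trace(l,n)[:3]:
            m=r['pixels']&(d>0); print(n,l,r['score'],r['position'],m.sum(),np.median(P[m],0).round(4))
E
```

```text
{'t': 0.0, 'q': array([ 1.60010383e+00,  3.59359952e-01,  1.10819813e-02, -3.29552272e-04,
       -1.22409926e+00, -2.88087188e-01]), 'qd': array([ 1.71870817e-04, -1.10136083e-03, -8.28715088e-04,  4.89539380e-04,
       -4.66818278e-05,  7.40472467e-04]), 'joint_efforts': array([-2.26601669e-04, -5.82713056e+01,  2.93053490e+01,  6.99742064e+00,
        6.96349656e-03, -1.38752503e-04]), 'eef_pos': array([0.1726562 , 0.6520938 , 0.25065385]), 'ee_rot': array([ 3.13998887e+00, -1.52169359e-04, -2.58891783e-01]), 'force': array([ 0.25085643, -0.39788122, -0.37603307]), 'moment': array([0.00040343, 0.05572161, 0.01179237]), 'gripper_force': 0.0, 'width': 0.08754823889361615}
scene {'fovy': 42.27176606175087, 'cx': 319.6095614382464, 'cy': 204.17220563919736, 'origin': array([1.32624109, 0.16669753, 1.11713612]), 'attitude': array([-2.48214063, -0.00250427,  1.8462756 ])}
scene plate 0.92 [154.4, 307.9] 1486 [ 0.3303 -0.1464  0.0109]
scene plate 0.89 [221.7, 318.1] 2075 [ 0.5801 -0.0377  0.0486]
scene plate 0.62 [192.5, 422.1] 1610 [0.3802 0.1967 0.0109]
scene fixture 0.61 [222.6, 309.
[... 459 characters left out ...]
 -0.152   0.0094]
top plate 0.68 [186.4, 302.5] 1574 [ 0.5747 -0.0414  0.0474]
top fixture 0.87 [186.3, 316.0] 3077 [ 0.5679 -0.0822  0.0341]
top fixture 0.72 [193.5, 166.4] 1514 [0.5568 0.4112 0.0097]
top fixture 0.33 [182.7, 301.6] 1534 [ 0.5755 -0.0387  0.0475]
wrist {'fovy': 65.05932340783846, 'cx': 315.8686647843405, 'cy': 199.86977859295348, 'mount': array([[-3.83913871e-04, -9.52735756e-01, -3.03799986e-01,
         8.19427390e-02],
       [ 9.99999834e-01, -2.35322972e-04, -5.25718254e-04,
         2.49892410e-04],
       [ 4.29379463e-04, -3.03800137e-01,  9.52735689e-01,
        -1.32101326e-01],
       [ 0.00000000e+00,  0.00000000e+00,  0.00000000e+00,
         1.00000000e+00]])}
```

```bash
python3 - <<'E'
import cv2
t=cv2.imread('pics/top0.png'); s=cv2.imread('pics/scene0.png')
cv2.imwrite('pics/a.png',t)
cv2.imwrite('pics/b.png',cv2.resize(s[120:320,200:450],None,fx=3,fy=3,interpolation=cv2.INTER_CUBIC)[:600,:750])
E
```

```text
(no output)
```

View pics/a.png

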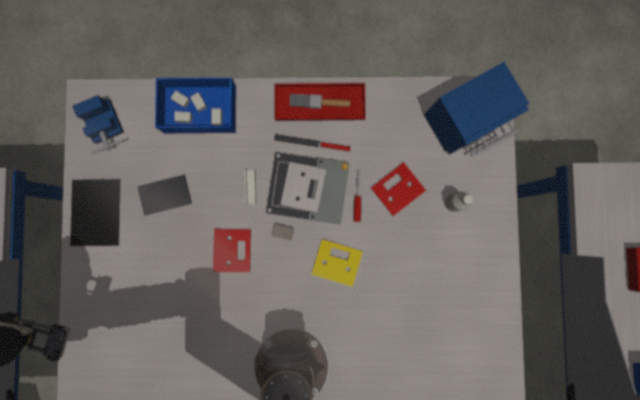

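View pics/b.png

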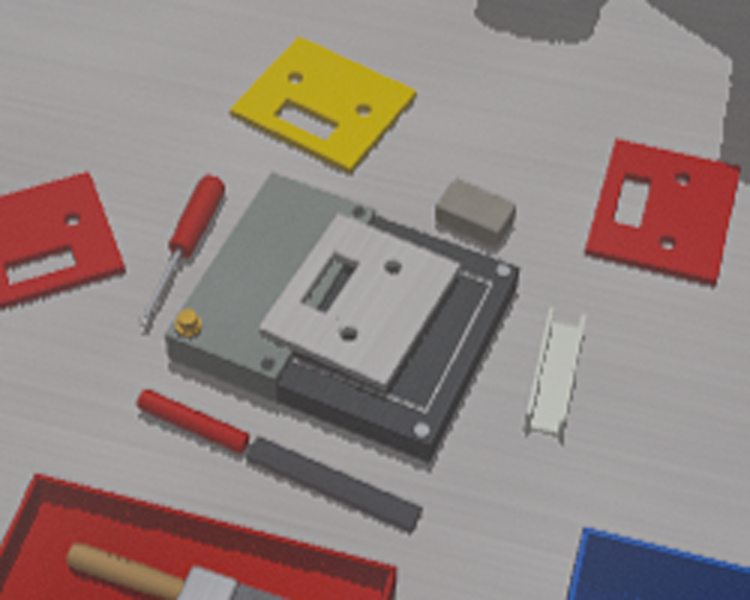

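The plate is the bare aluminium one on the fixture, at top (302,187), or about (330,295) in the scene crop. Things that could be mistaken for it in the top view: yellow (338,262), red (232,250), red (398,188), spare or dark plates (165,194) and (95,212). The scene crop confirms the choice: it is the only silver plate with two holes and a window, and it overlaps ledge and step. Next I move the wrist camera over it.

{"api": "carry_out", "payload": {
  "commands": [
    {"dp":[0.04,0.0376,0],"rotation":[0,0,0]},
    {"dp":[0.04,0.0376,0],"rotation":[0,0,0]},
    {"dp":[0.04,0.0376,0],"rotation":[0,0,0]},
    {"dp":[0.04,0.0376,0],"rotation":[0,0,0]},
    {"dp":[0.04,0.0376,0],"rotation":[0,0,0]},
    {"dp":[0.04,0.0376,0],"rotation":[0,0,0]},
    {"dp":[0.04,0.0376,0],"rotation":[0,0,0]}
  ]
}}

```text
t: 1.48
eef_pos: [0.3768, 0.3249, 0.252]
ee_rot: [-3.141, -0.0, -0.258]
force: [-0.0, 0.1, -0.4]
width: 0.0881
gripper_force: 0.0
```

{"api": "carry_out", "payload": {
  "commands": [
    {"dp":[0.04,0.0376,0],"rotation":[0,0,0]},
    {"dp":[0.04,0.0376,0],"rotation":[0,0,0]},
    {"dp":[0.04,0.0376,0],"rotation":[0,0,0]},
    {"dp":[0.04,0.0376,0],"rotation":[0,0,0]},
    {"dp":[0.04,0.0376,0],"rotation":[0,0,0]},
    {"dp":[0.04,0.0376,0],"rotation":[0,0,0]},
    {"dp":[0.04,0.0376,0],"rotation":[0,0,0]}
  ]
}}

```text
t: 2.35
eef_pos: [0.5803, -0.0013, 0.2519]
ee_rot: [-3.141, -0.001, -0.259]
force: [1.3, 0.3, 0.4]
width: 0.0873
gripper_force: 0.0
```

{"api": "carry_out", "payload": {
  "commands": [
    {"dp":[0,0,0],"rotation":[0,0,9.4]},
    {"dp":[0,0,0],"rotation":[0,0,9.4]},
    {"dp":[0,0,0],"rotation":[0,0,9.4]},
    {"dp":[0,0,0],"rotation":[0,0,9.4]},
    {"dp":[0,0,0],"rotation":[0,0,9.4]},
    {"dp":[0,0,0],"rotation":[0,0,9.4]},
    {"dp":[0,0,0],"rotation":[0,0,9.4]},
    {"dp":[0,0,0],"rotation":[0,0,9.4]}
  ]
}}

```text
t: 3.35
eef_pos: [0.5794, 0.0003, 0.2517]
ee_rot: [-3.141, 0.0, -1.577]
force: [-0.8, 0.0, -0.7]
width: 0.0874
gripper_force: 0.0
```

```bash
python3 - <<'E'
from h import *
s=readout.get_state(); print(s['t'],s['q'],s['eef_pos'],s['ee_rot'],s['force'])
C=cam('wrist');p,d=vision.grab_frame('wrist'); save('w1.png',p); np.savez('w1.npz',p=p,d=d)
for l in('plate','fixture','nut','hole_a','pin_a'):
    for r in vision.trace(l,'wrist')[:3]: print(l,r['score'],r['position'],r['pixels'].sum())
E
```

```text
3.35 [ 3.37907817e-01  2.02284654e-01 -2.04502459e-01 -8.42240272e-06
 -1.16384608e+00 -3.43855117e-01] [5.79360122e-01 2.84797689e-04 2.51662688e-01] [-3.14144168e+00  6.22784401e-05 -1.57674695e+00] [-0.78624123  0.03230723 -0.70616525]
plate 0.95 [139.1, 317.6] 13483
plate 0.87 [53.6, 543.5] 10676
plate 0.77 [326.8, 422.6] 458
fixture 0.8 [71.6, 329.4] 27750
nut 0.55 [3.8, 253.0] 171
nut 0.45 [135.6, 318.8] 13546
hole_a 0.77 [326.9, 421.1] 445
hole_a 0.63 [51.2, 547.4] 10741
hole_a 0.62 [134.7, 317.7] 13724
pin_a 0.95 [71.7, 326.5] 27862
```

View pics/w1.png

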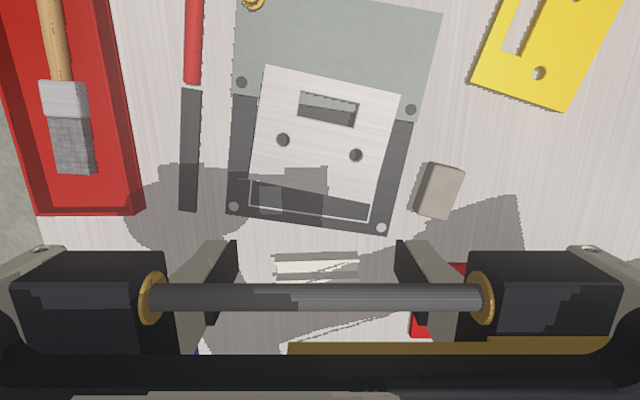

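```bash
cat > meas.py <<'E'
from h import *
from scipy.optimize import least_squares
def rect(xy,w,h,init):
    # fit a w(x) by h(y) rectangle: boundary points of hull
    def res(q):
        c,s_=np.cos(q[2]),np.sin(q[2]); l=(xy-q[:2])@np.array([[c,-s_],[s_,c]])
        a=np.abs(l)-np.array([w/2,h/2]); return np.where((a>0).all(1),np.hypot(a[:,0],a[:,1]),a.max(1))
    r=least_squares(res,init,loss='soft_l1',f_scale=.001); return r.x,np.sqrt(np.mean(r.fun**2))
def contour(mask,C,z,margin=2):
    cs,_=cv2.findContours(mask.astype(np.uint8),cv2.RETR_EXTERNAL,cv2.CHAIN_APPROX_NONE)
    c=max(cs,key=cv2.contourArea)[:,0]; return onz(C,c+0.0,z)[:,:2],c
def measure(C,p,d):
    P=cloud(C,d); x,y,z=P[...,0],P[...,1],P[...,2]
    roi=(d>0)&(x>.44)&(x<.74)&(y>-.22)&(y<.11)
    return P,roi
E
python3 - <<'E'
from meas import *
C=cam('wrist'); Z=np.load('w1.npz'); p,d=Z['p'],Z['d']
P,roi=measure(C,p,d)
h,e=np.histogram(P[...,2][roi],bins=np.arange(-.004,.07,.002)); print([(round(a,3),int(b)) for a,b in zip(e,h) if b>50])
m=roi&(P[...,2]>.0435)&(P[...,2]<.054)
m=cv2.morphologyEx(m.astype(np.uint8),cv2.MORPH_OPEN,np.ones((5,5)))
print('plate z',np.median(P[...,2][m>0]))
xy,c=contour(m,C,.048); print('plate',rect(xy,.14,.12,[*xy.mean(0),-.1]))
print('minrect',cv2.minAreaRect(xy.astype(np.float32)))
f=roi&(P[...,2]>.018)&(P[...,2]<.054)
f=cv2.morphologyEx(f.astype(np.uint8),cv2.MORPH_OPEN,np.ones((5,5)))
n,l,st,_=cv2.connectedComponentsWithStats(f); k=1+np.argmax(st[1:,4]); f=l==k
q=P[f][:,:2]; print('fix minrect',cv2.minAreaRect(q.astype(np.float32)), st[k])
o=np.zeros((400,640,3),np.uint8)+p
o[cv2.dilate(f.astype(np.uint8),np.ones((3,3)))-f>0]=[255,0,0]; mm=m; o[cv2.dilate(mm,np.ones((3,3)))-mm>0]=[0,255,0]
save('c.png',cv2.resize(o[0:250,180:460],None,fx=2.4,fy=2.4,interpolation=cv2.INTER_CUBIC))
E
```

```text
[(np.float64(-0.004), 2689), (np.float64(-0.002), 12779), (np.float64(0.0), 996), (np.float64(0.002), 57), (np.float64(0.004), 118), (np.float64(0.006), 606), (np.float64(0.008), 1174), (np.float64(0.01), 383), (np.float64(0.012), 167), (np.float64(0.014), 361), (np.float64(0.016), 585), (np.float64(0.018), 383), (np.float64(0.02), 60), (np.float64(0.022), 120), (np.float64(0.024), 289), (np.float64(0.026), 1552), (np.float64(0.028), 8447), (np.float64(0.03), 559), (np.float64(0.034), 2910), (np.float64(0.036), 13401), (np.float64(0.038), 1085), (np.float64(0.04), 54), (np.float64(0.042), 109), (np.float64(0.044), 2043), (np.float64(0.046), 10759), (np.float64(0.048), 640)]
plate z 0.04675526777911895
plate (array([ 0.57357337, -0.04406626, -0.2066015 ]), np.float64(0.00142161249157171))
minrect ((0.5735926628112793, -0.04408116638660431), (0.11949753016233444, 0.13948169350624084), 78.17351531982422)
fix minrect ((0.5719853639602661, -0.05760994553565979), (0.24532121419906616, 0.2006658911705017), 81.48625183105469) [  225     0   217   236 41493]
```

View pics/c.png

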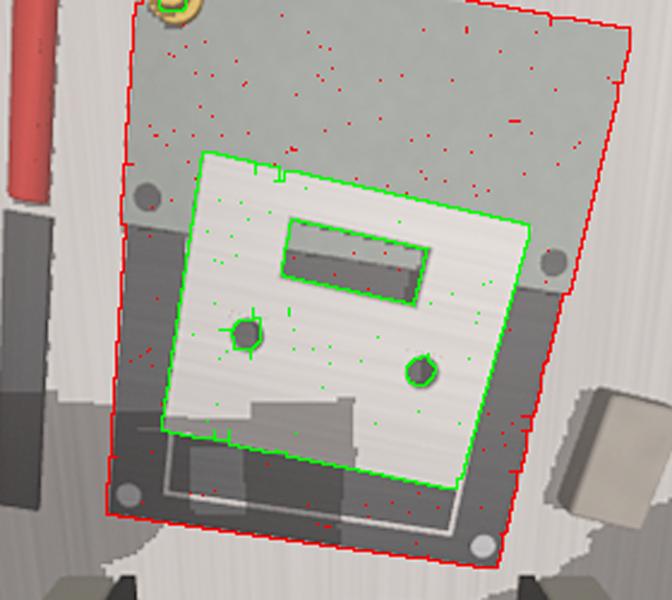

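The fits match the given sizes: plate 139.5×119.5 mm, fixture 245×200.7 mm. The plate is about 31 mm short along y, about 0 off in x and −0.058 rad turned. I'll go behind the rear edge with the fingers open and push it square.

{"api": "carry_out", "payload": {
  "commands": [
    {"dp":[0,0,0],"rotation":[0,0,8.15]},
    {"dp":[0.042,0,0],"rotation":[0,0,0]},
    {"dp":[0.042,0,0],"rotation":[0,0,0]},
    {"dp":[0.042,-0.001,0],"rotation":[0,0,0]},
    {"dp":[0,0,0.045],"rotation":[0,0,0]},
    {"dp":[0,0,0.045],"rotation":[0,0,0]},
    {"dp":[0,0,0.045],"rotation":[0,0,0]},
    {"dp":[0,0,0.035],"rotation":[0,0,0]}
  ]
}}

```text
t: 4.65
eef_pos: [0.5619, -0.1247, 0.0798]
ee_rot: [3.141, -0.0, -1.711]
force: [0.3, -0.4, -0.3]
width: 0.0877
gripper_force: 0.0
```

```bash
cat >> meas.py <<'E'
O=np.array([.5694,-.0749]); YAW=-.1486
def fix(xy): # world -> fixture
    c,s=np.cos(YAW),np.sin(YAW); return (np.asarray(xy)-O)@np.array([[c,-s],[s,c]])
E
python3 - <<'E'
from meas import *
s=readout.get_state(); print(s['t'],s['eef_pos'],s['ee_rot'],s['force'],fix(s['eef_pos'][:2]),s['ee_rot'][2]+np.pi/2-YAW)
E
```

```text
4.65 [ 0.56189889 -0.12467874  0.07984483] [ 3.14060379e+00 -1.90635415e-04 -1.71149460e+00] [ 0.2593126  -0.41892341 -0.32107166] [-4.85188471e-05 -5.03407158e-02] 0.00790172442474274
```

{"api": "carry_out", "payload": {
  "commands": [
    {"dp":[0,0,0.013],"rotation":[0,0,0.4]},
    {"dp":[-0.005,0,0],"rotation":[0,0,0]},
    {"dp":[-0.005,0,0],"rotation":[0,0,0]},
    {"dp":[-0.005,0,0],"rotation":[0,0,0]},
    {"dp":[-0.005,0,0],"rotation":[0,0,0]},
    {"dp":[-0.005,0,0],"rotation":[0,0,0]},
    {"dp":[-0.005,0,0],"rotation":[0,0,0]}
  ]
}}

```text
t: 5.52
eef_pos: [0.5675, -0.0952, 0.0698]
ee_rot: [-3.14, -0.001, -1.72]
force: [-0.8, -5.8, 7.0]
width: 0.0879
gripper_force: 3.8
```

{"api": "carry_out", "payload": {
  "commands": [
    {"dp":[-0.004,0,0],"rotation":[0,0,0]},
    {"dp":[0,0,0],"rotation":[0,0,0]}
  ]
}}

```text
t: 5.78
eef_pos: [0.5681, -0.0909, 0.0697]
ee_rot: [-3.14, -0.0, -1.72]
force: [-1.1, -4.3, 6.1]
width: 0.0876
gripper_force: 2.6
```

{"api": "carry_out", "payload": {
  "commands": [
    {"dp":[0.01,0,0],"rotation":[0,0,0]},
    {"dp":[0,0,-0.05],"rotation":[0,0,0]},
    {"dp":[-0.04,0,-0.045],"rotation":[0,0,0]},
    {"dp":[-0.05,0,-0.035],"rotation":[0,0,0]},
    {"dp":[-0.03,0,-0.035],"rotation":[0,0,0]},
    {"dp":[0,0,0],"rotation":[0,0,0]}
  ]
}}

```text
t: 6.52
eef_pos: [0.5855, 0.0201, 0.2367]
ee_rot: [-3.137, 0.003, -1.718]
force: [-0.4, -0.2, -1.2]
width: 0.0876
gripper_force: 0.0
```

```bash
cat > look.py <<'E'
from meas import *
import sys
n=sys.argv[1]; s=readout.get_state(); print(s['t'],s['eef_pos'],s['ee_rot'],fix(s['eef_pos'][:2]))
C=cam('wrist'); p,d=vision.grab_frame('wrist'); np.savez(n,p=p,d=d); P,roi=measure(C,p,d)
f=roi&(P[...,2]>.018)&(P[...,2]<.060); f=cv2.morphologyEx(f.astype(np.uint8),cv2.MORPH_OPEN,np.ones((5,5)))
_,l,st,_=cv2.connectedComponentsWithStats(f); f=l==1+np.argmax(st[1:,4])
print('fix',cv2.minAreaRect(P[f][:,:2].astype(np.float32)))
lo=float(sys.argv[2]) if len(sys.argv)>2 else .0425
m=f&(P[...,2]>lo)&(P[...,2]<.054)&(cv2.cvtColor(p,cv2.COLOR_RGB2HSV)[...,1]<40); m=cv2.morphologyEx(m.astype(np.uint8),cv2.MORPH_OPEN,np.ones((5,5)))
_,l,st,_=cv2.connectedComponentsWithStats(m); m=l==1+np.argmax(st[1:,4]); z=np.median(P[m][:,2])+.001
xy,c=contour(m,C,z); r,e=rect(xy,.14,.12,[*xy.mean(0),YAW]); print('plate z',z,r,e,cv2.minAreaRect(xy.astype(np.float32)))
print('plate in fixture mm',fix(r[:2])*1e3,'yaw',r[2]-YAW)
save(n+'.png',cv2.resize(p[0:250,160:480],None,fx=2.4,fy=2.4,interpolation=cv2.INTER_CUBIC))
E
python3 look.py w2
```

```text
6.525 [0.58554147 0.02007431 0.236651  ] [-3.13658806e+00  2.67655287e-03 -1.71769226e+00] [0.00190228 0.09631743]
fix ((0.5737696290016174, -0.04266329109668732), (0.2149696797132492, 0.20101693272590637), 81.10364532470703)
plate z 0.04779421893617697 [ 0.57297268 -0.02116499 -0.14870689] 0.0015079638102083607 ((0.5729581713676453, -0.021094508469104767), (0.11912225931882858, 0.1396733671426773), 81.54388427734375)
plate in fixture mm [-4.42236388 53.6717588 ] yaw -0.00010688500586436556
```

```bash
python3 - <<'E'
from meas import *
C=cam('wrist')
import cv2
p=np.load('w2.npz')['p']
save('w2r.png',cv2.resize(p[0:250,170:470],None,fx=2.4,fy=2.4,interpolation=cv2.INTER_CUBIC))
# w1 corners using w1 pose
from scipy.spatial.transform import Rotation as R
c=vision.calibration('wrist')
T=np.eye(4);T[:3,:3]=R.from_euler('xyz',[-3.14144,0,-1.57675]).as_matrix();T[:3,3]=[.57936,.000285,.25166]
M=T@np.array(c['mount']); C1=(C[0],C[1],C[2],M[:3,:3],M[:3,3])
print(fix(onz(C1,[[250,205.4],[367.5,222]],.03)[:,:2])*1e3)
E
```

```text
[[ 70.42909696 123.49200788]
 [-72.15509871 124.51283445]]
```

View pics/w2r.png

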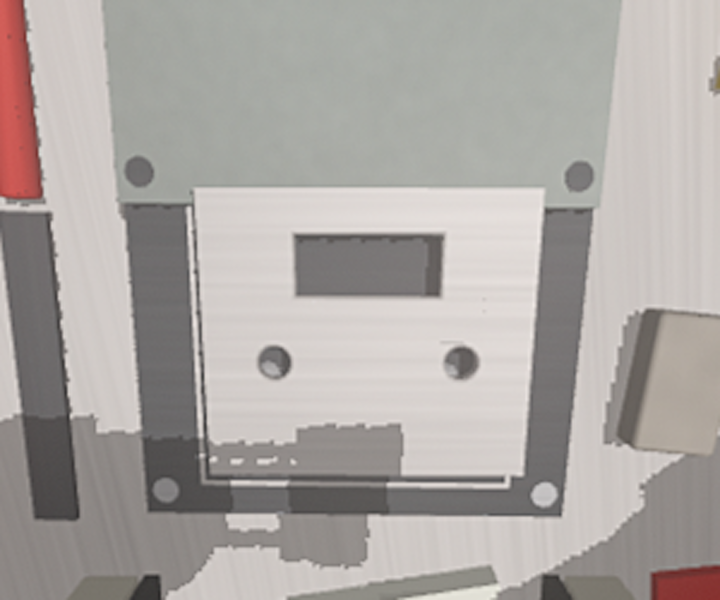

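The scribed lines agree with the fit: 70.4, −72.2 and 124 mm against ±72 and 124. The plate is now straight, about 8 mm short in y and about 4 mm off in −x. The pins show in the holes at (274,362) and (460,362). Next is a two-finger side push in +x.

{"api": "carry_out", "payload": {
  "commands": [
    {"dp":[0,0,0],"rotation":[0,0,-10]},
    {"dp":[0,0,0],"rotation":[0,0,-10]},
    {"dp":[0,0,0],"rotation":[0,0,-10]},
    {"dp":[0,0,0],"rotation":[0,0,-10]},
    {"dp":[0,0,0],"rotation":[0,0,-10]},
    {"dp":[0,0,0],"rotation":[0,0,-10]},
    {"dp":[0,0,0],"rotation":[0,0,-10]},
    {"dp":[0,0,0],"rotation":[0,0,-10]}
  ]
}}

```text
t: 7.58
eef_pos: [0.583, 0.0169, 0.2321]
ee_rot: [3.141, 0.002, -0.32]
force: [0.1, -0.0, -0.1]
width: 0.0878
gripper_force: 0.0
```

{"api": "carry_out", "payload": {
  "commands": [
    {"dp":[0,0,0],"rotation":[0,0,-10]},
    {"dp":[-0.05,0.021,0],"rotation":[0,0,0]},
    {"dp":[-0.047,0.021,0],"rotation":[0,0,0]},
    {"dp":[0,0,0.045],"rotation":[0,0,0]},
    {"dp":[0,0,0.045],"rotation":[0,0,0]},
    {"dp":[0,0,0.04],"rotation":[0,0,0]},
    {"dp":[0,0,0],"rotation":[0,0,0]}
  ]
}}

```text
t: 8.45
eef_pos: [0.4788, -0.0108, 0.1005]
ee_rot: [3.138, 0.007, -0.151]
force: [0.2, 0.1, 0.5]
width: 0.0878
gripper_force: 0.0
```

```bash
cat > st.py <<'E'
from meas import *
s=readout.get_state(); print(s['t'],s['eef_pos'],s['ee_rot'],s['force'],fix(s['eef_pos'][:2])*1e3,s['ee_rot'][2]-YAW)
E
python3 st.py
```

```text
8.45 [ 0.47875977 -0.01077199  0.10054351] [ 3.13816581  0.00708173 -0.15120058] [0.23684214 0.08622759 0.54676708] [-99.13569982  50.00165182] -0.0026005815386856423
```

{"api": "carry_out", "payload": {
  "commands": [
    {"dp":[0,-0.0035,0.0325],"rotation":[0,0,0.15]},
    {"dp":[0,0,0],"rotation":[0,0,0]},
    {"dp":[0.005,0,0],"rotation":[0,0,0]},
    {"dp":[0.005,0,0],"rotation":[0,0,0]},
    {"dp":[0.003,0,0],"rotation":[0,0,0]},
    {"dp":[0.003,0,0],"rotation":[0,0,0]},
    {"dp":[0,0,0],"rotation":[0,0,0]}
  ]
}}

```text
t: 9.32
eef_pos: [0.4978, -0.0084, 0.0712]
ee_rot: [3.141, 0.001, -0.153]
force: [-2.8, -0.3, 3.9]
width: 0.0874
gripper_force: 2.1
```

```bash
python3 st.py
```

```text
9.325 [ 0.4978219  -0.00839057  0.07117616] [ 3.14126469e+00  5.98582829e-04 -1.52582425e-01] [-2.84479387 -0.2819463   3.927392  ] [-80.63622574  55.17904866] -0.003982425476192486
```

{"api": "carry_out", "payload": {
  "commands": [
    {"dp":[0.0006,0,0],"rotation":[0,0,0]},
    {"dp":[-0.01,0,0],"rotation":[0,0,0]},
    {"dp":[0,0,-0.055],"rotation":[0,0,0]},
    {"dp":[0,0,-0.055],"rotation":[0,0,0]},
    {"dp":[0,0,-0.055],"rotation":[0,0,0]},
    {"dp":[0,0,0],"rotation":[0,0,0]},
    {"dp":[0,0,0],"rotation":[0,0,0]}
  ]
}}

```text
t: 10.2
eef_pos: [0.4885, -0.0066, 0.236]
ee_rot: [-3.141, -0.001, -0.152]
force: [0.3, -0.4, 0.2]
width: 0.0878
gripper_force: 0.0
```

```bash
python3 look.py w3
```

```text
10.2 [ 0.48846286 -0.00657758  0.23595814] [-3.14074859e+00 -7.65375894e-04 -1.52269985e-01] [-0.09016055  0.05558642]
fix ((0.5628334283828735, -0.05564865469932556), (0.24578848481178284, 0.18272504210472107), 80.81840515136719)
plate z 0.047786245216802 [ 0.57556243 -0.02182461 -0.16150893] 0.0011206807453455238 ((0.5756930708885193, -0.021842002868652344), (0.11962366104125977, 0.13952144980430603), 80.85997009277344)
plate in fixture mm [-1.76349191 53.40283674] yaw -0.012908933158454067
```

{"api": "carry_out", "payload": {
  "commands": [
    {"dp":[0.045,0.045,0],"rotation":[0,0,10]},
    {"dp":[0,0,0],"rotation":[0,0,10]},
    {"dp":[0,0,0],"rotation":[0,0,10]},
    {"dp":[0,0,0],"rotation":[0,0,10]},
    {"dp":[0,0,0],"rotation":[0,0,10]},
    {"dp":[0,0,0],"rotation":[0,0,10]},
    {"dp":[0,0,0],"rotation":[0,0,10]},
    {"dp":[0,0,0],"rotation":[0,0,10]}
  ]
}}

```text
t: 11.25
eef_pos: [0.5251, -0.0572, 0.2343]
ee_rot: [3.139, -0.001, -1.554]
force: [0.1, -0.0, -0.2]
width: 0.0879
gripper_force: 0.0
```

{"api": "carry_out", "payload": {
  "commands": [
    {"dp":[0,0,0],"rotation":[0,0,10]},
    {"dp":[0.045,-0.045,0.03],"rotation":[0,0,0]},
    {"dp":[0,0,0.045],"rotation":[0,0,0]},
    {"dp":[0,0,0.045],"rotation":[0,0,0]},
    {"dp":[0,0,0],"rotation":[0,0,0]}
  ]
}}

```text
t: 11.88
eef_pos: [0.5559, -0.1032, 0.1149]
ee_rot: [3.132, -0.002, -1.724]
force: [1.1, -0.7, 0.9]
width: 0.0874
gripper_force: 0.0
```

```bash
python3 st.py
```

```text
11.875 [ 0.55588429 -0.1031817   0.11488318] [ 3.13216929e+00 -2.43255205e-03 -1.72398578e+00] [ 1.08038506 -0.68208608  0.88503682] [ -9.17954934 -29.97106703] -1.5753857817868684
```

{"api": "carry_out", "payload": {
  "commands": [
    {"dp":[0,-0.009,0.02],"rotation":[0,0,0]},
    {"dp":[0,0,0.026],"rotation":[0,0,0]},
    {"dp":[0,0,0],"rotation":[0,0,0]},
    {"dp":[-0.004,0,0],"rotation":[0,0,0]},
    {"dp":[-0.004,0,0],"rotation":[0,0,0]},
    {"dp":[0,0,0],"rotation":[0,0,0]}
  ]
}}

```text
t: 12.62
eef_pos: [0.57, -0.0957, 0.0744]
ee_rot: [-3.14, 0.0, -1.722]
force: [-0.5, -0.2, 0.6]
width: 0.0876
gripper_force: 0.0
```

```bash
python3 st.py
```

```text
12.625 [ 0.56999026 -0.09568563  0.07441544] [-3.13990558e+00  4.69184067e-04 -1.72243821e+00] [-0.49840367 -0.17510981  0.55899539] [  3.66114732 -20.46916939] -1.5738382105394573
```

{"api": "carry_out", "payload": {
  "commands": [
    {"dp":[0,0,0.006],"rotation":[0,0,0]},
    {"dp":[0,0,0],"rotation":[0,0,0]},
    {"dp":[-0.003,0,0],"rotation":[0,0,0]},
    {"dp":[-0.002,0,0],"rotation":[0,0,0]},
    {"dp":[-0.002,0,0],"rotation":[0,0,0]},
    {"dp":[-0.002,0,0],"rotation":[0,0,0]},
    {"dp":[-0.001,0,0],"rotation":[0,0,0]},
    {"dp":[0,0,0],"rotation":[0,0,0]}
  ]
}}

```text
t: 13.62
eef_pos: [0.571, -0.0861, 0.0675]
ee_rot: [-3.141, 0.0, -1.723]
force: [0.2, 0.1, -0.4]
width: 0.0878
gripper_force: 0.0
```

{"api": "carry_out", "payload": {
  "commands": [
    {"dp":[-0.0015,0,0],"rotation":[0,0,0]},
    {"dp":[-0.001,0,0],"rotation":[0,0,0]},
    {"dp":[0,0,0],"rotation":[0,0,0]}
  ]
}}

```text
t: 14.0
eef_pos: [0.5713, -0.0838, 0.0674]
ee_rot: [-3.141, 0.0, -1.723]
force: [0.2, 0.4, -0.6]
width: 0.0877
gripper_force: 0.0
```

```bash
python3 st.py
```

```text
14.0 [ 0.57128319 -0.08375272  0.06743913] [-3.14149642e+00  4.24216082e-05 -1.72304678e+00] [ 0.1951719   0.39280192 -0.61429746] [ 3.17311492 -8.47633964] -1.574446783556354
```

{"api": "carry_out", "payload": {
  "commands": [
    {"dp":[0.006,0,0],"rotation":[0,0,0]},
    {"dp":[0,0,-0.05],"rotation":[0,0,0]},
    {"dp":[-0.04,0,-0.045],"rotation":[0,0,0]},
    {"dp":[-0.05,0,-0.035],"rotation":[0,0,0]},
    {"dp":[-0.02,0,-0.04],"rotation":[0,0,0]},
    {"dp":[0,0,0],"rotation":[0,0,0]},
    {"dp":[0,0,0],"rotation":[0,0,0]}
  ]
}}

```text
t: 14.88
eef_pos: [0.5866, 0.0187, 0.2371]
ee_rot: [3.141, 0.0, -1.723]
force: [-0.6, -0.0, -0.6]
width: 0.0877
gripper_force: 0.0
```

```bash
python3 - <<'E'
from meas import *
s=readout.get_state(); print(s['t'],s['eef_pos'])
C=cam('wrist'); p,d=vision.grab_frame('wrist'); P,roi=measure(C,p,d)
save('w4.png',cv2.resize(p[0:250,170:470],None,fx=2.4,fy=2.4,interpolation=cv2.INTER_CUBIC))
F=fix(P[...,:2])
for n,(a,b,c,e) in {'ledge':(-60,60,-60,-20),'plate +x':(50,65,20,110),'plate -x':(-65,-50,20,110),'plate rear':(-60,60,7,15),'plate front':(-60,60,100,112),'step':(-95,-80,20,110)}.items():
    m=roi&(F[...,0]>a/1e3)&(F[...,0]<b/1e3)&(F[...,1]>c/1e3)&(F[...,1]<e/1e3); print(n,m.sum(),np.median(P[m][:,2]))
E
```

```text
14.875 [0.58658039 0.01873019 0.23706323]
ledge 5754 0.0368435461647183
plate +x 13582 0.29997021087861864
plate -x 11547 0.3008465272814331
plate rear 982 0.038903045153949656
plate front 1908 0.03966888279416894
step 1687 0.029379254129897836
```

View pics/w4.png

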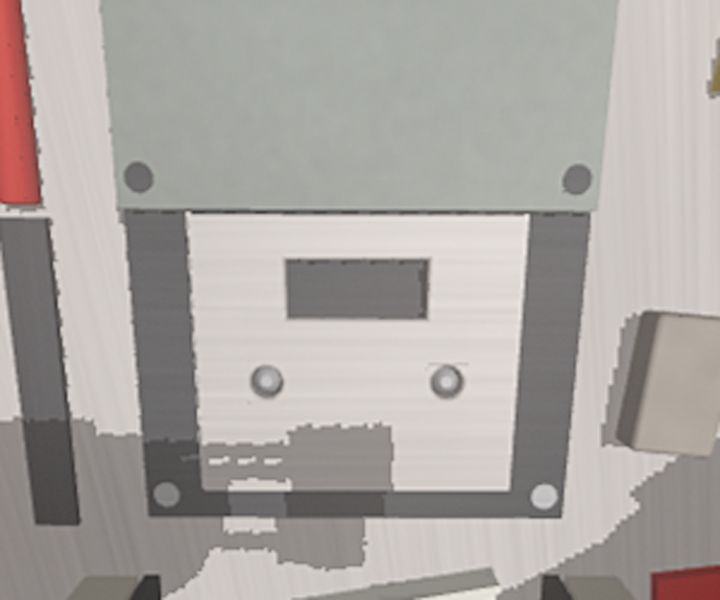

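The picture shows the plate flat, with both pins centred in the holes at (267,381) and (447,381). Its top is about 2 mm above the ledge at the rear and level at the front, which matches the seated height. Nothing is touching it, so I'm handing in.

```bash
python3 -c "
from station import arm; print(arm.job_done())"
```

```text
the job is handed in; nothing more can be done
None
```

The plate is seated over both pins, flat on the lower step and within the scribed outline as far as the last picture shows, and the job was handed in about 15 s into the 54 s allowed; no verdict came back.

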